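# Slide a coaster to overhang the drawer unit's front edge

### The arm

A 6-joint arm with a two-finger parallel gripper is mounted at the origin on the work surface. World frame = base frame: x ahead of the robot, y to its left, z up, the work surface at z = 0. Lengths are in m, angles in rad, forces in N, time in s.
With the tool pointing down it reaches from about 0.325 to 0.9 m from the base axis. Payload 3.5 kg.
Tool frame: the origin (TCP) lies on the centre line of the jaws, within the pads' length; the fingertips stand 14 mm ahead of it and the grasp point (between the pads) lies 5 mm behind it; z points along the fingers, y is the direction in which the jaws open and shut (so a half turn about z gives the same grasp; the last joint's range is limited). The gripper opens to 85 mm and grips with 20 to 120 N. Pads are 22 mm wide; open, the fingers measure 114 mm over their backs; the gripper's body (76 mm by 85 mm) begins 54 mm behind the grasp point. The pads swing forward as they close: fully open they stand 13 mm farther back than shut.
Start: joints at [1.004, 0.276, -0.026, 1.268, 0, 1.467], TCP at [0.28, 0.559, 0.245] pointing down, gripper open.
Joint ranges: [-3.12, 3.12], [-0.85, 1.88], [-1.08, 1.24], [-1.95, 2.15], [-1.57, 1.53], [-3.14, 3.14]. Speed limits (rad/s): [2.57, 2.57, 3.14, 3.14, 3.14, 3.14].

### API

Orientations are given as [roll, pitch, yaw] about the fixed x, y, z axes, in that order (R = Rz(yaw) Ry(pitch) Rx(roll)).
In Python, from cell import arm gives the robot as it stands.
- The arm moves only by the tool carry_out, never from a script. Its argument "targets" is a list of rows, each a list of 3 entries, a list of its own where there are three numbers: the turn, a rotation vector about the tool's x, y, z in rad, then the shift along the tool's x, y, z in cm, then the finger opening in cm, from 0 to 8.54. In form: [[[rx, ry, rz], [x, y, z], claw], ...]. A call has 1 to 20 rows; each row is the pose to reach, as a shift and turn from the pose commanded when the call began, along the tool's axes at that moment; what a row does not reach only later rows make up. A row lasts 1/12 s, in which the tool goes at most 41.7 mm and 7.16 degrees, less where a joint would pass 70% of its speed; a pose out of reach is approached as far as the arm can. A call with a gripper value outside its range is refused whole. The fingers move at their own pace and stop on an object; "newtons" is the grip in N (left out, the last holds). Time passes only in rows, so rows that repeat a pose let the fingers close. It gives the time, the measured TCP pose, the force and the opening at its end, in the units of the state.
- arm.state(): the state, without advancing time (a new reading comes with each control period).
- arm.snapshot(name): name is "scene" or "top" or "wrist"; returns the picture (420x560x3 uint8, blue, green, red); there is no depth.
- arm.camera_info(name): a dict with "camera_matrix" (3x3 intrinsics, pixels), "rvec" (rotation vector, rad) and "tvec" (3), from world to camera coordinates, as OpenCV has them; the wrist camera has in their place "T_tool_cam" (4x4, takes a point from camera to tool coordinates, whose origin is the TCP and whose axes are the flange's). Camera axes: x right, y down, z forward; pixel columns grow to the right and rows downward; lengths in m; the calibration is good to about 2 mm. A picture is of the moment at which its call begins: read the wrist's pose just before it. camera_info takes no time and is no camera call.
- arm.job_done(): hands the job in, once; it reports no verdict.
The state is a dict: "time": time; "joints": joint angles; "dq": joint speeds; "effort": joint torques, N m; "tcp_pos": TCP position; "tool_rot": TCP orientation; "ft_force": force on the tool from outside, world axes, zero at the start; "ft_torque": the same for the moment, N m; "width": finger opening in m.
Only numpy, scipy, OpenCV 4.12 (cv2) and the standard library are available. Lean on these libraries where they do the work, as an engineer would, in place of code of your own. Each camera call takes 0.05 s, during which the arm holds its last target.

### The job

On the low walnut drawer unit, push the square wooden coaster flat along the top toward the brass-trimmed front edge until it overhangs that edge by 3 cm (give or take 1 cm), square to the edge, so that a guest can easily pick it up. Only push it with the fingertips or the outside of the fingers: do not pinch, lift or tip it, and leave the cezve, the spoon rest, and the cup and sugar bowl on the tray where they are. Finish with the hand clear.

Things in the scene. Friction and masses are not known exactly. Their poses are not given: they have to be found in the camera images.
- coaster: square light-wood coaster with a cork disc inlay, 100 x 100 x 10 mm, 60 to 130 g, lying flat on the drawer unit, turned by up to 17 degrees from square with it; origin at the centre of its underside, x and y parallel to its sides, z up. It is 3 cm over the edge when its origin is 20 mm inside the edge, and starts to tip if its origin passes the edge
- unit: low walnut drawer unit, fixed, 240 mm deep (x) by 460 mm wide (y) by 70 mm high with a plain flat top; origin at the centre of its underside, x toward its back, z up. Its front (-x) looks toward the robot; the front edge of its top lies at x = -120 mm in its own frame and carries a flush brass strip 8 mm wide. The drawer front below it does not move
- cezve: small steel coffee pot (cezve) standing on the unit at one side of the coaster, 76 mm across, 68 mm high, loose, open top, with a black handle that runs back (+x) and rises to 88 mm above the unit, its end 156 mm from the pot's axis; origin at the centre of its underside, x along the handle; to be left alone
- spoon_rest: red hard silicone spoon rest lying on the unit at the other side of the coaster: a round dish 80 mm across and 14 mm high with a tail 26 mm wide and 8 mm high that runs back (+x) to 112 mm from the dish's centre; loose; origin at the centre of the dish's underside; to be left alone
- tray: round aluminium serving tray, fixed on the sideboard to the left of the unit, 300 mm across, rim 14 mm high, floor 4 mm; origin at the centre of its underside
- cup: white porcelain cup with a blue lid on the tray, 68 mm across, 74 mm high, its small handle reaching 50 mm from its axis toward +y, loose; origin at the centre of its underside; to be left alone
- sugar_bowl: closed amber glass sugar bowl with a steel lid on the tray, 90 mm across, 88 mm high, loose; origin at the centre of its underside; to be left alone
Not all that is in view belongs to the job. Of the things like the coaster, leave any that is blue or green; of the rest the larger one is meant.

How it is judged:
At the end, for the whole second after the job is handed in: the coaster lies still and flat on the unit, overhanging its front edge by 20 to 40 mm (its centre 10 to 30 mm inside the edge), its sides within 10 degrees of square with the unit; the cezve, spoon rest, cup and sugar bowl stand within 10 mm of where they were (x of coaster in the frame of unit between -0.11 and -0.09 m and angle between the x axis of coaster and the x axis of unit, either way round below 0.17 rad and angle between coaster's own z axis and vertical below 0.05 rad and z of coaster in the frame of unit between 0.066 and 0.074 m and linear speed of coaster below 0.01 m/s and distance of each of cezve, spoon_rest, cup, sugar_bowl from where it was at the start of the episode below 0.01 m and angle between each of cezve, spoon_rest, cup, sugar_bowl's own z axis and vertical below 0.2 rad); the robot touches nothing.
It fails at once if the coaster was lifted off the unit (by more than 8 mm) (z of coaster in the frame of unit above 0.078 m).
It fails at once if the coaster was tipped (more than 9 degrees) or pushed off the unit (angle between coaster's own z axis and vertical above 0.16 rad or z of coaster in the frame of unit below 0.06 m).
It fails at once if the cezve or the spoon rest was moved by more than 10 mm or tipped (distance of any of cezve, spoon_rest from where it was at the start of the episode above 0.01 m or angle between any of cezve, spoon_rest's own z axis and vertical above 0.2 rad).
It fails at once if the cup or the sugar bowl was moved by more than 10 mm or tipped (distance of any of cup, sugar_bowl from where it was at the start of the episode above 0.01 m or angle between any of cup, sugar_bowl's own z axis and vertical above 0.2 rad).
It also fails if it takes over 38 s, if anything falls off the work surface, if the arm or the gripper's body presses on something with over 40 N, if the wrist force passes 120 N, or if a joint passes its speed limit or range.

## Working session

There is one attempt and no reset: what is moved stays moved. The work goes in short steps, Python scripts to look and compute and a tool call to move; the robot and the scene stay as the last step left them, time stands still between calls to the robot, and variables do not carry over. Pictures are saved under pics/ and viewed, and the job is handed in when it is done.

Besides the shell and the picture viewer there is one more tool, called after "Request:" as name(argument=value, ...), one argument or row to a line, values as JSON. carry_out: Moves the arm, as the interface text tells. Its arguments: {"type":"object","properties":{"targets":{"type":"array","items":{"type":"array"}},"newtons":{"type":"number"}},"required":["targets"]}

```bash
ls; mkdir -p pics
python3 - <<'E'
from cell import arm
import cv2
print(arm.state())
for n in("scene","top"):
    cv2.imwrite(f"pics/{n}0.png",arm.snapshot(n)); print(n,arm.camera_info(n))
print(arm.camera_info("wrist"))
E
```

```text
pics
{'time': 0.0, 'joints': array([ 1.00359616e+00,  2.77142030e-01, -2.79234587e-02,  1.26799155e+00,
       -5.62093818e-05,  1.46740180e+00]), 'dq': array([ 0.00036345, -0.0012783 , -0.00209974,  0.00069534, -0.00076716,
       -0.00053627]), 'effort': array([ 1.13178645e-03, -4.45509338e+01,  2.95202744e+01,  1.63465465e-02,
        5.83014298e-05,  1.35852264e-05]), 'tcp_pos': array([0.27920308, 0.5583136 , 0.244134  ]), 'tool_rot': array([-3.13933822e+00, -1.77419422e-04,  2.67778687e+00]), 'ft_force': array([-0.04783372, -0.62315414,  0.76914249]), 'ft_torque': array([-0.0203694 , -0.02482101,  0.00675809]), 'width': 0.08573705648575876}
scene {'camera_matrix': array([[399.64095804,   0.        , 276.56541227],
       [  0.        , 399.64095804, 208.42257724],
       [  0.        ,   0.        ,   1.        ]]), 'rvec': array([ 0.67479531,  2.69440317, -1.07662174]), 'tvec': array([ 0.46015333, -0.26493013,  1.49674584])}
top {'camera_matrix': array([[500.68706359,   0.        , 265.05255888],
       [  0.        , 500.68706359, 206.31960244],
       [  0.        ,   0.        ,   1.        ]]), 'rvec': array([ 2.18135543, -2.13711535,  0.14275085]), 'tvec': array([0.18349293, 0.60526994, 1.42972246])}
{'camera_matrix': array([[307.55016395,   0.        , 278.5432961 ],
       [  0.        , 307.55016395, 210.47449143],
       [  0.        ,   0.        ,   1.        ]]), 'T_tool_cam': array([[-5.26411257e-04, -9.64088286e-01, -2.65581436e-01,
         6.68538258e-02],
       [ 9.99999808e-01, -4.20881302e-04, -4.54265271e-04,
        -4.48848489e-04],
       [ 3.26173566e-04, -2.65581624e-01,  9.64088323e-01,
        -1.29863065e-01],
       [ 0.00000000e+00,  0.00000000e+00,  0.00000000e+00,
         1.00000000e+00]])}
```

View pics/scene0.png

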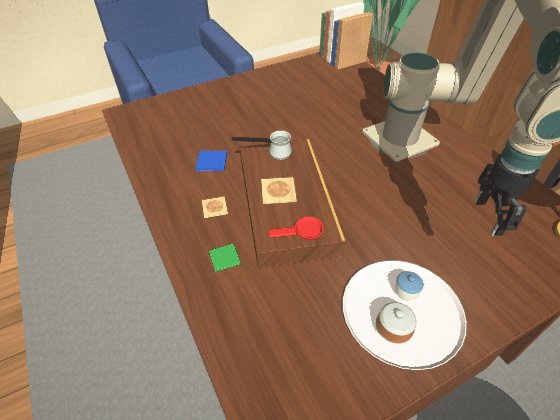

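View pics/top0.png

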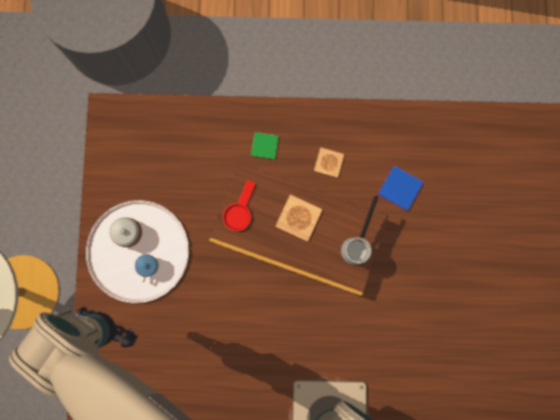

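Top view: the candidates are blue (401,188), green (265,146), small wood (329,162) and large wood on the unit (299,217). The last fits, being wood and the larger of the two wooden ones. I'll check it in an enlarged crop.

Run:
```python
import cv2
im=cv2.imread("pics/top0.png")
cv2.imwrite("pics/topc.png",cv2.resize(im[140:310,195:395],None,fx=4,fy=3.5*4/3.5,interpolation=cv2.INTER_CUBIC)[:600])
im=cv2.imread("pics/scene0.png")
cv2.imwrite("pics/scenec.png",cv2.resize(im[120:270,190:360],None,fx=4,fy=4,interpolation=cv2.INTER_CUBIC))
```

```text
(no output)
```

View pics/topc.png

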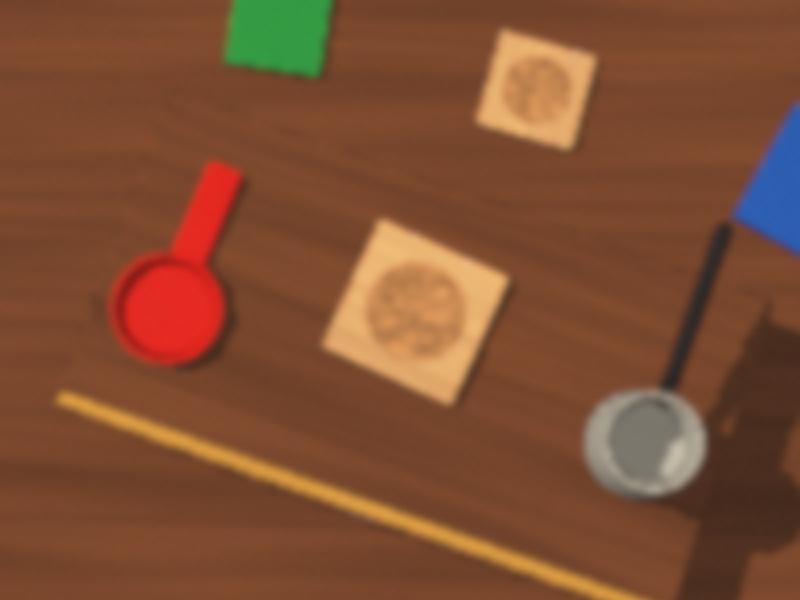

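View pics/scenec.png

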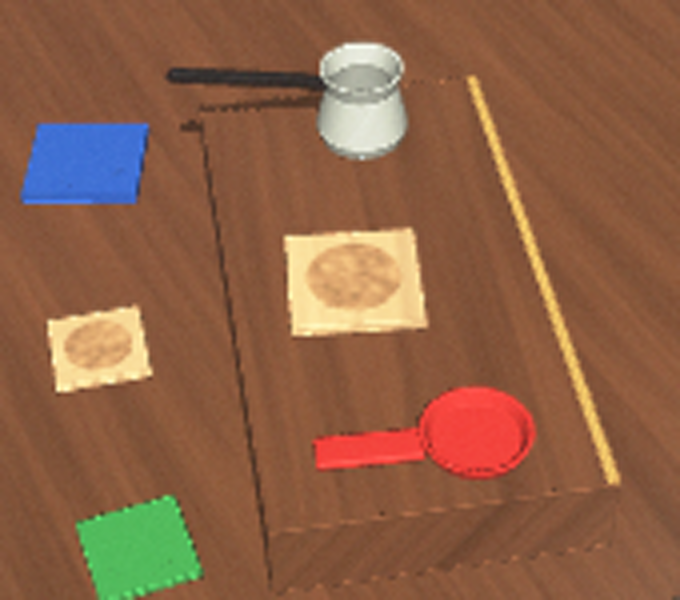

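The crop confirms it: large wooden coaster on the unit, corners at crop (379,218), (511,278), (455,406), (322,347); the small one lies on the table. Now the positions.

```bash
cat > h.py <<'E'
import numpy as np, cv2
from scipy.spatial.transform import Rotation as R
from cell import arm
def back(name,px,z,info=None):
    i=info or arm.camera_info(name); K=i["camera_matrix"]; Rm=cv2.Rodrigues(i["rvec"])[0]; t=i["tvec"]
    px=np.atleast_2d(px).astype(float)
    d=np.c_[(px-K[:2,2])/[K[0,0],K[1,1]],np.ones(len(px))]@Rm
    c=-Rm.T@t
    return c+d*((z-c[2])/d[:,2])[:,None]
def winfo(st):
    i=arm.camera_info("wrist"); T=np.eye(4); T[:3,:3]=R.from_euler('xyz',st["tool_rot"]).as_matrix(); T[:3,3]=st["tcp_pos"]
    W=np.linalg.inv(T@i["T_tool_cam"])
    return dict(camera_matrix=i["camera_matrix"],rvec=cv2.Rodrigues(W[:3,:3])[0],tvec=W[:3,3])
def brass(im,info,z=0.07):
    h=cv2.cvtColor(im,cv2.COLOR_BGR2HSV)
    m=cv2.inRange(h,(12,130,150),(30,255,255))
    return m
E
python3 - <<'E'
from h import *
np.set_printoptions(precision=4,suppress=True)
for n,cr,off in(("top",[(379,218),(511,278),(455,406),(322,347)],(195,140)),("scene",[(284,235),(413,229),(427,326),(293,333)],(190,120))):
    p=back(n,np.array(cr)/4+off,.08)
    print(n,p[:,:2],p.mean(0)); d=np.diff(np.r_[p,p[:1]],axis=0)
    print(np.linalg.norm(d,axis=1),np.degrees(np.arctan2(d[:,1],d[:,0])))
    im=cv2.imread(f"pics/{n}0.png"); m=brass(im,None)
    nn,l,s,c=cv2.connectedComponentsWithStats(m)
    for k in range(1,nn):
        if s[k,4]>60: print(k,s[k],c[k])
# brass ends
for n,e,off in(("top",[(58,398)],(195,140)),("top",[(362.5,294)],None),("scene",[(474,77),(615,484)],(190,120))):
    e=np.array(e); e=e/4+off if off else e
    print(n,back(n,e,.07))
# objects
c=lambda a:np.array(a)/4+(195,140)
print("dish",back("top",c([(168,308)]),.084),"tail end",back("top",c([(228,168)]),.078))
print("pot",back("top",c([(650,440)]),.138),"hend",back("top",c([(725,230)]),.158))
print("small",back("top",c([(537,90)]),.01))
E
```

```text
top [[0.6315 0.1263]
 [0.5903 0.0318]
 [0.4986 0.0708]
 [0.5383 0.1653]] [0.5647 0.0986 0.08  ]
[0.1031 0.0997 0.1026 0.101 ] [-113.5331  156.9634   67.175   -22.7565]
1 [  0   0  25  11 265] [11.5472  4.9811]
3 [169   0  30  12 198] [187.9141   3.6818]
4 [ 200    0  138   18 2323] [270.4572   7.9845]
5 [340   0  32  19 586] [355.029    8.8549]
6 [374   0  33  20 649] [390.151   9.339]
8 [420   0  21  21 381] [431.3176   9.4436]
9 [444   0  32  22 594] [458.8367  11.3098]
10 [478   6  34  17 471] [493.3843  14.5011]
11 [513  12  33  11 281] [527.2669  17.9217]
12 [547  17  13   7  75] [553.04    20.1467]
13 [314 147  30  30 650] [328.4108 161.8554]
14 [ 275  194   47   47 1262] [298.1664 217.9731]
15 [209 238 153  57 741] [283.7868 265.5358]
16 [   8  255   51   47 1480] [ 35.0453 276.0649]
17 [ 10 296  42  33 745] [ 27.1315 312.9919]
scene [[0.5911 0.0346]
 [0.5005 0.0766]
 [0.543  0.1729]
 [0.632  0.1324]] [0.5667 0.1041 0.08  ]
[0.0999 0.1053 0.0977 0.1059] [ 155.1724   66.1655  -24.4852 -112.6765]
78 [ 54 114  22  20  90] [ 64.3333 122.3444]
82 [ 16 116  49  45 595] [ 34.2807 139.0286]
100 [ 43 126  25  18  82] [ 55.2073 134.0732]
132 [306 139  39 103 367] [325.6213 190.3951]
174 [   0  198   22  130 1517] [  8.909  276.4812]
200 [   0  321   29   76 1576] [ 12.1885 358.9778]
201 [382 330  32  13 202] [396.3119 336.7921]
203 [  0 386  32  34 811] [ 15.8385 405.8015]
top [[0.499  0.3518 0.07  ]]
top [[ 0.355  -0.0824  0.07  ]]
scene [[ 0.3528 -0.0777  0.07  ]
 [ 0.5008  0.3539  0.07  ]]
dish [[0.5634 0.2748 0.084 ]] tail end [[0.6657 0.2349 0.078 ]]
pot [[ 0.475  -0.0557  0.138 ]] hend [[ 0.6164 -0.103   0.158 ]]
small [[0.7424 0.0044 0.01  ]]
```

Request:
carry_out(
  targets=[
    [[0,0,-0.14],[-4,-2,0],6],
    [[0,0,-0.14],[-8,-4,0],6],
    [[0,0,-0.14],[-11,-5.6,0],6],
    [[0,0,-0.14],[-14.5,-7.3,0],6],
    [[0,0,-0.14],[-18,-9.1,0],6],
    [[0,0,-0.14],[-21.5,-10.9,0],6],
    [[0,0,-0.14],[-25,-12.7,0],6],
    [[0,0,-0.14],[-28.5,-14.4,0],6],
    [[0,0,-0.14],[-32,-16.2,0],6],
    [[0,0,-0.14],[-35.5,-18,0],6],
    [[0,0,-0.14],[-39,-19.8,0],6],
    [[0,0,-0.14],[-42.5,-21.5,0],6],
    [[0,0,-0.14],[-46,-23.3,0],6],
    [[0,0,-0.14],[-49,-24.8,0],6],
    [[0,0,-0.14],[-51.5,-26.1,0],6],
    [[0,0,-0.14],[-53.3,-27,0],6],
    [[0,0,-0.14],[-53.3,-27,0],6],
    [[0,0,-0.14],[-53.3,-27,0],6],
  ],
)

```text
time: 1.6
tcp_pos: [0.6355, 0.0781, 0.2444]
tool_rot: [-3.141, -0.002, 2.816]
ft_force: [0.2, -0.2, 0.3]
width: 0.06
```

Run:
```python
from h import *
s=arm.state();im=arm.snapshot("wrist");cv2.imwrite("pics/w1.png",im)
import pickle;pickle.dump(s,open("s1.pkl","wb"))
print(s)
```

```text
{'time': 1.6, 'joints': array([2.12462993e-02, 3.04930741e-01, 9.78101811e-03, 1.27727619e+00,
       3.82825198e-04, 3.47009390e-01]), 'dq': array([ 0.03244858, -0.01796678, -0.02049722,  0.00919424,  0.00484889,
        0.00386125]), 'effort': array([-1.16504230e+00, -4.56518483e+01,  3.00690329e+01, -1.52300159e-01,
       -8.16767919e-02, -1.88593118e-02]), 'tcp_pos': array([0.63550854, 0.07812494, 0.24444678]), 'tool_rot': array([-3.14139846e+00, -1.66264266e-03,  2.81582909e+00]), 'ft_force': array([ 0.1829987 , -0.18333754,  0.29289468]), 'ft_torque': array([-0.0386953 , -0.00634445, -0.08922552]), 'width': 0.059999143245593425}
```

View pics/w1.png

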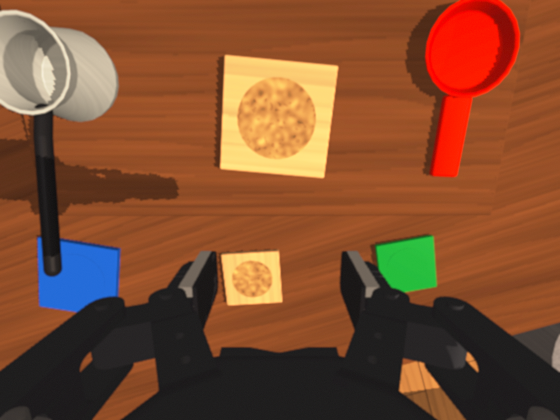

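The wrist view shows the coaster with corners (225,55), (338,66), (324,178), (220,167). The unit's back edge is near row 213, the cezve handle is at left and the spoon rest at right. The fingers line up with the coaster.

```bash
cat >> h.py <<'E'
E0=np.array([.4231,.1374]); a=np.radians(-18.6); UX=np.array([np.cos(a),np.sin(a)]); UY=np.array([-UX[1],UX[0]])
def U(p): 
    d=np.atleast_2d(p)[:,:2]-E0; return np.c_[d@UX-.12,d@UY]
E
python3 - <<'E'
from h import *
import pickle
np.set_printoptions(precision=4,suppress=True)
i=winfo(pickle.load(open("s1.pkl","rb")))
p=back("",[(225,55),(338,66),(324,178),(220,167)],.08,i)
print(p,p.mean(0)); u=U(p); print(u,u.mean(0))
d=np.diff(np.r_[u,u[:1]],axis=0);print(np.linalg.norm(d,axis=1),np.degrees(np.arctan2(d[:,1],d[:,0])))
print("backedge",U(back("",[(150,213),(300,213.5),(450,214)],.07,i)))
print("tcp",U([.6355,.0781]))
print("tail",U(back("",[(445,176)],.078,i)),"handle",U(back("",[(52,272)],.158,i)))
E
```

```text
[[0.5003 0.0739 0.08  ]
 [0.5404 0.1648 0.08  ]
 [0.6317 0.125  0.08  ]
 [0.5897 0.0339 0.08  ]] [0.5655 0.0994 0.08  ]
[[-0.0265 -0.0356]
 [-0.0176  0.0634]
 [ 0.0817  0.0548]
 [ 0.0709 -0.045 ]] [0.0271 0.0094]
[0.0994 0.0996 0.1004 0.0979] [ 84.8125  -4.9554 -96.1495 174.4796]
backedge [[ 0.1193 -0.1214]
 [ 0.1201  0.033 ]
 [ 0.1208  0.1873]]
tcp [[0.1002 0.0115]]
tail [[0.0802 0.1723]] handle [[ 0.1417 -0.164 ]]
```

Wrist and top views agree: coaster centre at unit (0.027, 0.009), turned about -5°, and the back edge comes out at 0.120 as it should. Now I'll go down behind it.

Request:
carry_out(
  targets=[
    [[0,0,0],[-0.2,-0.2,3],6],
    [[0,0,0],[-0.2,-0.2,6],6],
    [[0,0,0],[-0.2,-0.2,9],6],
    [[0,0,0],[-0.2,-0.2,11],6],
    [[0,0,0],[-0.2,-0.2,13],6],
    [[0,0,0],[-0.2,-0.2,14.3],6],
    [[0,0,0],[-0.2,-0.2,15],6],
    [[0,0,0],[-0.2,-0.2,15.5],6],
    [[0,0,0],[-0.2,-0.2,15.5],6],
    [[0,0,0],[-0.2,-0.2,15.5],6],
    [[0,0,0],[-0.2,-0.2,15.5],6],
  ],
)

```text
time: 2.57
tcp_pos: [0.6379, 0.0766, 0.0918]
tool_rot: [3.141, 0.002, 2.818]
ft_force: [0.4, 0.8, -0.6]
width: 0.0601
```

Run:
```python
from h import *
im=arm.snapshot("wrist");cv2.imwrite("pics/w2.png",im)
im=arm.snapshot("scene");cv2.imwrite("pics/s2.png",cv2.resize(im[80:270,190:400],None,fx=3,fy=3,interpolation=cv2.INTER_CUBIC))
```

```text
(no output)
```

View pics/w2.png

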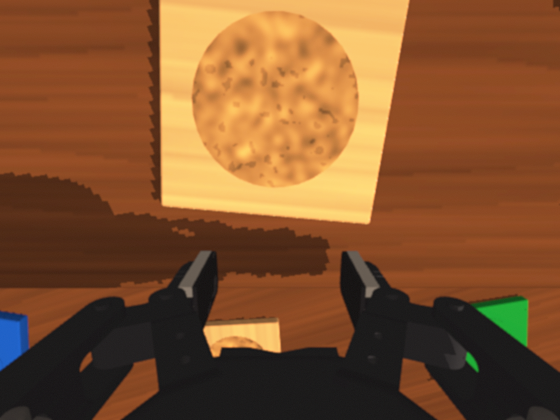

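View pics/s2.png

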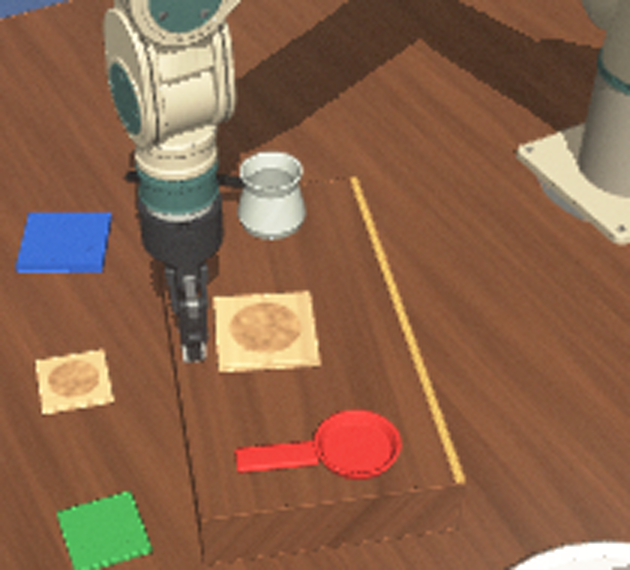

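The fingertips stand behind the coaster with a clear gap, over the unit. I'll creep down to find contact with the top.

Request:
carry_out(
  targets=[
    [[0,0,0],[0,0,0.1],6],
    [[0,0,0],[0,0,0.2],6],
    [[0,0,0],[0,0,0.3],6],
    [[0,0,0],[0,0,0.4],6],
    [[0,0,0],[0,0,0.4],6],
    [[0,0,0],[0,0,0.4],6],
  ],
)

```text
time: 3.17
tcp_pos: [0.6366, 0.0765, 0.0861]
tool_rot: [-3.141, -0.0, 2.818]
ft_force: [0.8, 0.1, 0.3]
width: 0.0601
```

Request:
carry_out(
  targets=[
    [[0,0,0],[0,0,0.1],6],
    [[0,0,0],[0,0,0.2],6],
    [[0,0,0],[0,0,0.2],6],
    [[0,0,0],[0,0,0.2],6],
  ],
)

```text
time: 3.5
tcp_pos: [0.6366, 0.0765, 0.0842]
tool_rot: [-3.141, -0.0, 2.818]
ft_force: [-0.5, -0.3, -0.5]
width: 0.0599
```

Request:
carry_out(
  targets=[
    [[0,0,0],[0,0,0.1],6],
    [[0,0,0],[0,0,0.2],6],
    [[0,0,0],[0,0,0.2],6],
    [[0,0,0],[0,0,0.2],6],
  ],
)

```text
time: 3.83
tcp_pos: [0.6367, 0.0765, 0.0822]
tool_rot: [-3.142, -0.0, 2.818]
ft_force: [-0.2, 1.5, 0.8]
width: 0.06
```

Request:
carry_out(
  targets=[
    [[0,0,0],[0,0,0.1],6],
    [[0,0,0],[0,0,0.1],6],
    [[0,0,0],[0,0,0.1],6],
  ],
)

```text
time: 4.08
tcp_pos: [0.6367, 0.0765, 0.0813]
tool_rot: [-3.142, -0.0, 2.818]
ft_force: [0.2, -1.0, 0.4]
width: 0.0603
```

Run:
```python
from h import *
s=arm.state();print(s["tcp_pos"],s["ft_force"])
im=arm.snapshot("scene");cv2.imwrite("pics/s3.png",cv2.resize(im[150:230,220:320],None,fx=7,fy=7,interpolation=cv2.INTER_CUBIC))
```

```text
[0.63670977 0.07652768 0.08125202] [ 0.16136143 -1.00979615  0.42897211]
```

View pics/s3.png

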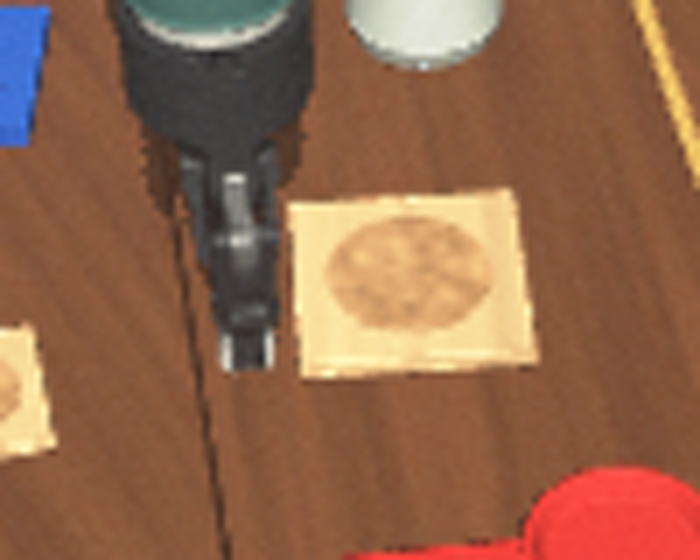

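No contact yet, so the tips are still just above the top. I'll creep down another 1–3 mm.

Request:
carry_out(
  targets=[
    [[0,0,0],[0,0,0.1],6],
    [[0,0,0],[0,0,0.1],6],
    [[0,0,0],[0,0,0.1],6],
  ],
)

```text
time: 4.38
tcp_pos: [0.6367, 0.0765, 0.0802]
tool_rot: [-3.142, -0.0, 2.818]
ft_force: [-0.8, -0.4, 0.4]
width: 0.0599
```

Request:
carry_out(
  targets=[
    [[0,0,0],[0,0,0.1],6],
    [[0,0,0],[0,0,0.1],6],
    [[0,0,0],[0,0,0.1],6],
  ],
)

```text
time: 4.63
tcp_pos: [0.6367, 0.0765, 0.0792]
tool_rot: [-3.142, -0.0, 2.818]
ft_force: [0.1, 0.5, -0.4]
width: 0.0597
```

Request:
carry_out(
  targets=[
    [[0,0,0],[0,0,0.1],6],
    [[0,0,0],[0,0,0.1],6],
    [[0,0,0],[0,0,0.1],6],
  ],
)

```text
time: 4.88
tcp_pos: [0.6369, 0.0765, 0.079]
tool_rot: [3.142, 0.0, 2.818]
ft_force: [-3.1, -0.1, 5.8]
width: 0.0598
```

Contact at TCP z = 0.079. I'll raise about 3 mm so the tips bear on the coaster's side, then push most of the way slowly.

Request:
carry_out(
  targets=[
    [[0,0,0],[0,0,-0.35],6],
    [[0,0,0],[0,0,-0.35],6],
    [[0,0,0],[0.4,0,-0.35],6],
    [[0,0,0],[0.8,0,-0.35],6],
    [[0,0,0],[1.2,0,-0.35],6],
    [[0,0,0],[1.6,0,-0.35],6],
    [[0,0,0],[2.0,0,-0.35],6],
    [[0,0,0],[2.5,0,-0.35],6],
    [[0,0,0],[3.0,0,-0.35],6],
    [[0,0,0],[3.5,0,-0.35],6],
    [[0,0,0],[4.0,0,-0.35],6],
    [[0,0,0],[4.5,0,-0.35],6],
    [[0,0,0],[5.0,0,-0.35],6],
    [[0,0,0],[5.5,0,-0.35],6],
    [[0,0,0],[6.0,0,-0.35],6],
    [[0,0,0],[6.5,0,-0.35],6],
    [[0,0,0],[7,0,-0.35],6],
    [[0,0,0],[7.3,0,-0.35],6],
    [[0,0,0],[7.5,0,-0.35],6],
    [[0,0,0],[7.5,0,-0.35],6],
  ],
)

```text
time: 6.55
tcp_pos: [0.5651, 0.1006, 0.0818]
tool_rot: [-3.142, -0.0, 2.818]
ft_force: [0.1, -0.2, 0.4]
width: 0.06
```

Run:
```python
from h import *
import pickle
s=arm.state();im=arm.snapshot("wrist");cv2.imwrite("pics/w4.png",im);pickle.dump(s,open("s4.pkl","wb"))
print(s["tcp_pos"],U(s["tcp_pos"]))
im=arm.snapshot("scene");cv2.imwrite("pics/s4.png",cv2.resize(im[120:270,200:380],None,fx=4,fy=4,interpolation=cv2.INTER_CUBIC))
```

```text
[0.56511585 0.10055592 0.0818113 ] [[0.0263499  0.01037763]]
```

View pics/w4.png

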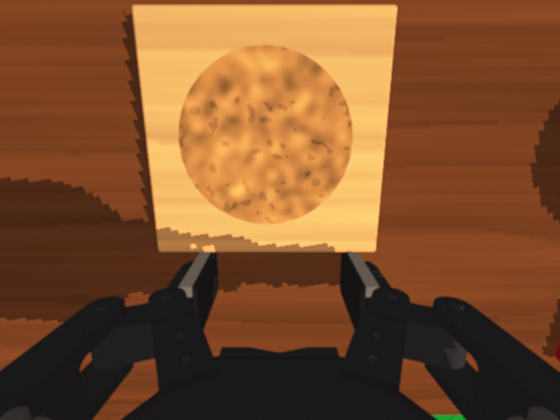

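View pics/s4.png

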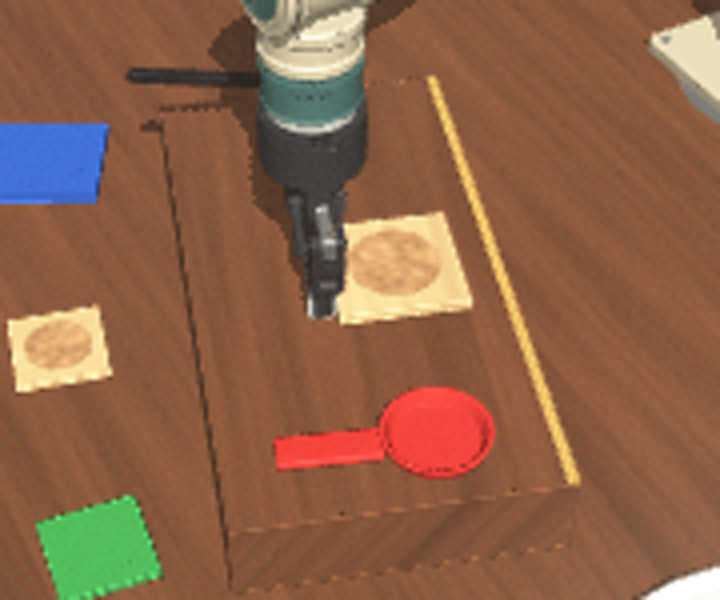

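The coaster is now squared against both fingertips and lying flat. In the wrist view its corners are (133,5), (397,5), (376,251) and (159,251). Next I measure the offset from TCP to coaster.

Run:
```python
from h import *
import pickle
np.set_printoptions(precision=4,suppress=True)
s=pickle.load(open("s4.pkl","rb"));i=winfo(s)
u=U(back("",[(133,5),(397,5),(376,251),(159,251)],.08,i)); print(u,u.mean(0),U(s["tcp_pos"])-u.mean(0))
d=np.diff(np.r_[u,u[:1]],axis=0);print(np.linalg.norm(d,axis=1),np.degrees(np.arctan2(d[:,1],d[:,0])))
```

```text
[[-0.0842 -0.0449]
 [-0.0843  0.0542]
 [ 0.015   0.0547]
 [ 0.0151 -0.0453]] [-0.0346  0.0047] [[0.0609 0.0057]]
[0.0991 0.0993 0.1    0.0993] [ 90.0232   0.2985 -89.9605 179.7536]
```

The coaster's centre is at x = -0.035 and square, with the TCP 61 mm behind it, as expected. It needs 6.5 cm more; I'll go 5.5 cm and check first.

Request:
carry_out(
  targets=[
    [[0,0,0],[0.3,0,0],6],
    [[0,0,0],[0.7,0,0],6],
    [[0,0,0],[1.1,0,0],6],
    [[0,0,0],[1.5,0,0],6],
    [[0,0,0],[1.9,0,0],6],
    [[0,0,0],[2.3,0,0],6],
    [[0,0,0],[2.7,0,0],6],
    [[0,0,0],[3.1,0,0],6],
    [[0,0,0],[3.5,0,0],6],
    [[0,0,0],[3.9,0,0],6],
    [[0,0,0],[4.3,0,0],6],
    [[0,0,0],[4.7,0,0],6],
    [[0,0,0],[5.0,0,0],6],
    [[0,0,0],[5.3,0,0],6],
    [[0,0,0],[5.5,0,0],6],
    [[0,0,0],[5.5,0,0],6],
    [[0,0,0],[5.5,0,0],6],
  ],
)

```text
time: 8.07
tcp_pos: [0.5128, 0.118, 0.0815]
tool_rot: [-3.141, -0.001, 2.818]
ft_force: [0.4, -0.6, -0.4]
width: 0.0601
```

Run:
```python
from h import *
import pickle
s=arm.state();im=arm.snapshot("wrist");cv2.imwrite("pics/w5.png",im);pickle.dump(s,open("s5.pkl","wb"))
print(s["tcp_pos"],U(s["tcp_pos"]))
im=arm.snapshot("scene");cv2.imwrite("pics/s5.png",cv2.resize(im[140:230,260:370],None,fx=6,fy=6,interpolation=cv2.INTER_CUBIC))
```

```text
[0.51275815 0.11797573 0.0815098 ] [[-0.02882928  0.0101876 ]]
```

View pics/s5.png

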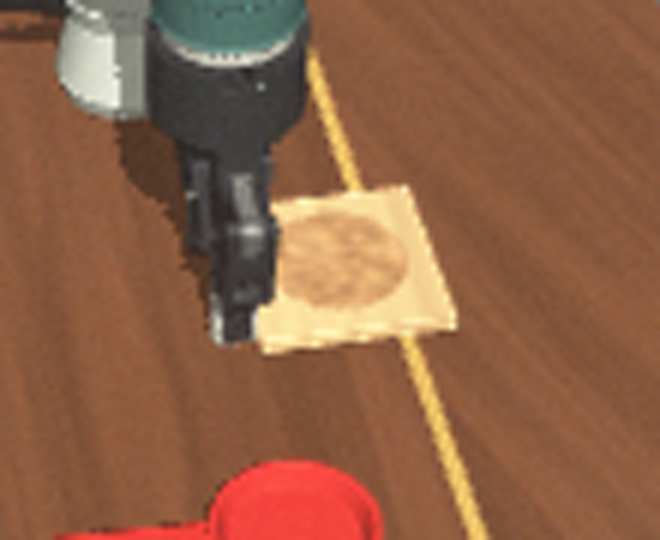

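View pics/w5.png

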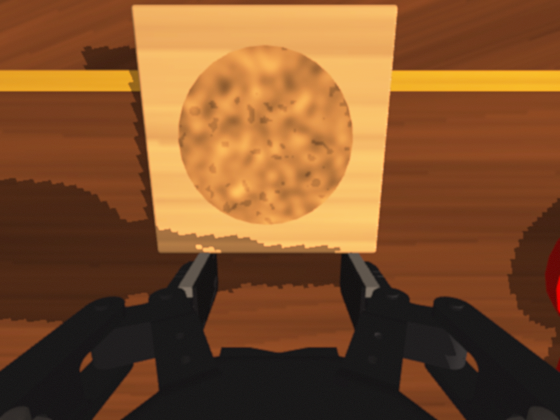

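The coaster now overhangs. In the wrist view the brass spans rows 70–91 on both sides, and the coaster's front edge is at row 5, parallel to it.

Run:
```python
from h import *
import pickle
np.set_printoptions(precision=4,suppress=True)
s=pickle.load(open("s5.pkl","rb"));i=winfo(s)
u=U(back("",[(133,5),(397,5),(376,251),(159,251)],.08,i)); print(u.mean(0))
print("edge",U(back("",[(60,70),(500,70),(60,91.5),(500,91.5)],.07,i)))
```

```text
[-0.0898  0.0045]
edge [[-0.1185 -0.0831]
 [-0.1186  0.1034]
 [-0.11   -0.0847]
 [-0.11    0.105 ]]
```

The centre is 29 mm inside the edge by direct wrist measurement, 30 mm by the top camera. I'll push 0.95 cm more, back off, then lift.

Request:
carry_out(
  targets=[
    [[0,0,0],[0.2,0,0],6],
    [[0,0,0],[0.4,0,0],6],
    [[0,0,0],[0.6,0,0],6],
    [[0,0,0],[0.8,0,0],6],
    [[0,0,0],[0.95,0,0],6],
    [[0,0,0],[0.95,0,0],6],
    [[0,0,0],[0.95,0,0],6],
    [[0,0,0],[0.5,0,0],6],
    [[0,0,0],[-0.5,0,0],6],
    [[0,0,0],[-1.5,0,0],6],
    [[0,0,0],[-2.5,0,0],6],
    [[0,0,0],[-3,0,-1],6],
    [[0,0,0],[-3,0,-4],6],
    [[0,0,0],[-3,0,-7],6],
    [[0,0,0],[-3,0,-10],6],
    [[0,0,0],[-3,0,-13],6],
    [[0,0,0],[-3,0,-15],6],
    [[0,0,0],[-3,0,-15],6],
    [[0,0,0],[-3,0,-15],6],
  ],
)

```text
time: 9.75
tcp_pos: [0.5438, 0.1082, 0.2343]
tool_rot: [3.14, 0.004, 2.817]
ft_force: [0.6, 0.9, -1.4]
width: 0.0598
```

Run:
```python
from h import *
import pickle
s=arm.state();im=arm.snapshot("wrist");cv2.imwrite("pics/w6.png",cv2.resize(im[0:250,130:430],None,fx=2.4,fy=2.4,interpolation=cv2.INTER_CUBIC));pickle.dump(s,open("s6.pkl","wb"))
print(s["tcp_pos"],U(s["tcp_pos"]))
im=arm.snapshot("scene");cv2.imwrite("pics/s6.png",cv2.resize(im[120:270,200:380],None,fx=4,fy=4,interpolation=cv2.INTER_CUBIC))
```

```text
[0.54377958 0.10823535 0.23426082] [[0.00367863 0.01085055]]
```

View pics/w6.png

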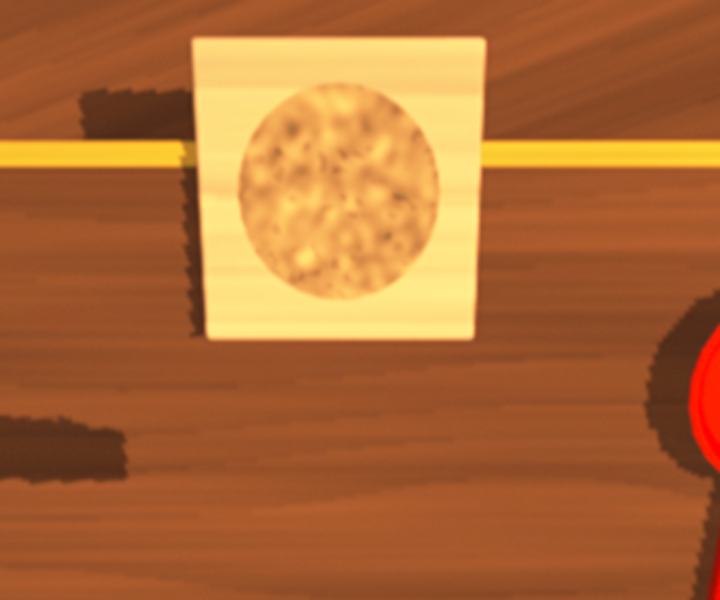

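View pics/s6.png

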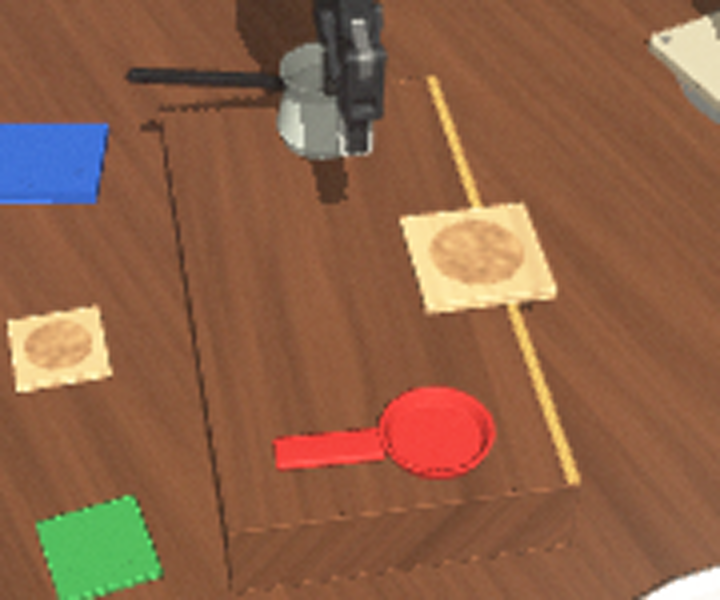

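The wrist crop shows the coaster square across the brass strip. Its corners are (192,38), (486,38), (474,339), (207,339), and the front edge is at row 140. The hand is clear, and the cezve and spoon rest have not moved.

Run:
```python
from h import *
import pickle
np.set_printoptions(precision=4,suppress=True)
s=pickle.load(open("s6.pkl","rb"));i=winfo(s);o=np.array([130,0])
u=U(back("",np.array([(192,38),(486,38),(474,339),(207,339)])/2.4+o,.08,i)); print(u,u.mean(0))
print("edge",U(back("",np.array([(50,140),(650,140),(50,168)])/2.4+o,.07,i)))
i=arm.camera_info("scene")
u=U(back("scene",np.array([(401,216),(525,203),(556,297),(428,313)])/4+[200,120],.08));print("scene",u.mean(0), U(back("scene",np.array([(433,77),(575,484)])/4+[200,120],.07)))
```

```text
[[-0.1489 -0.0453]
 [-0.1489  0.0545]
 [-0.0491  0.0547]
 [-0.0491 -0.0456]] [-0.099   0.0046]
edge [[-0.1192 -0.1007]
 [-0.1193  0.1172]
 [-0.1098 -0.1018]]
scene [-0.0995  0.0107] [[-0.1171 -0.2265]
 [-0.1154  0.23  ]]
```

Run:
```python
from cell import arm
print(arm.job_done(), arm.state()["ft_force"])
```

```text
the job is handed in; nothing more can be done
the job is handed in; nothing more can be done
```

I pushed the large wooden coaster flat to the front edge with both fingertips, which also turned it square. Then I backed the hand off, lifted it clear, and handed the job in at about 10 s of the 38 s.

Last checks before handing in:
- **Overhang:** the wrist camera put the coaster's centre about 20 mm inside the front edge, so it overhangs about 30 mm. The scene camera put the centre at x = -0.0995, close to the wrist camera's -0.099. Its brass strip came out at -0.115 to -0.117, where the strip's centre should be about -0.116.
- **Squareness:** the front side measured within about 1° of the edge, and the coaster looked flat in both views.
- **Other objects:** the cezve and spoon rest looked unmoved in the last picture. I did not check the cup and sugar bowl after the push, and the hand only passed high over that side on the way in.
- **Disagreement:** the two cameras differed by 6 mm on the coaster's position along the edge, which is not judged.
- **Contact:** while creeping down, the fingertips touched the unit's top once, at about 6 N. I raised them about 3 mm before pushing.

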